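# Set a stand leg to its length mark and hold its cam lever closed

## Robot

A 6-joint arm with a two-finger parallel gripper is mounted at the origin on a cart in front of the work surface, level with it; the furniture and walls round the work are solid. World frame = base frame: x ahead of the robot, y to its left, z up, the work surface at z = 0. Lengths are in m, angles in rad, forces in N, time in s.
With the tool pointing down it reaches from about 0.35 to 0.975 m from the base axis. Payload 4.9 kg.
Tool frame: the origin (TCP) lies at the very end of the fingers, on their centre line; the grasp point (between the pads) lies 19 mm behind it; z points along the fingers, y is the direction in which the jaws open and shut (so a half turn about z gives the same grasp; the last joint's range is limited). The gripper opens to 85 mm and grips with 20 to 120 N. Pads are 22 mm wide; open, the fingers measure 114 mm over their backs; the gripper's body (76 mm by 85 mm) begins 54 mm behind the grasp point. The pads swing forward as they close: fully open they stand 13 mm farther back than shut.
Start: joints at [-1.309, 0.053, 1.613, -0, 1.476, -0.119], TCP at [0.232, -0.58, 0.231] pointing down, gripper open.
Joint ranges: [-3.01, 3.01], [-1.01, 2.22], [0.06, 2.58], [-1.02, 4.17], [0.09, 2.62], [-3.14, 3.14]. Speed limits (rad/s): [2.57, 2.57, 3.14, 3.14, 3.14, 3.14].

## Interface

Orientations are given as a unit quaternion [w, x, y, z].
In Python, from plant import monitor, eyes, manip gives the robot as it stands.
- The arm moves only by the tool step_arm, never from a script. Its argument "motion" is a list of rows, each a list of 7 numbers: the shift along the world's x, y, z scaled (see below), then the turn, a rotation vector about the world's x, y, z scaled (see below), then the closure in counts, from 0 (fully open) to 255 (shut). In form: [[x, y, z, ax, ay, az, grip], ...]. A call has 1 to 10 rows; each row is the pose to reach, as a shift and turn from the pose commanded when the call began; what a row does not reach only later rows make up. The controller multiplies each number of a shift by 0.5 m and each number of a turn by 1.5 rad. A row lasts 1/10 s, in which the tool goes at most 50 mm and 8.59 degrees, less where a joint would pass 70% of its speed; a pose out of reach is approached as far as the arm can. A call with a number of a shift or a turn outside -1 to 1 is refused whole. A call with a gripper value outside its range is refused whole. The fingers move at their own pace and stop on an object; the grip force is fixed at half the most. Time passes only in rows, so rows that repeat a pose let the fingers close. It gives the time, the measured TCP pose, the force and the opening at its end, in the units of the state.
- monitor.state(): the state, without advancing time (a new reading comes with each control period).
- eyes.grab_frame(name): name is "side" or "top" or "wrist"; returns a dict with "pixels" (384x512x3 uint8, red, green, blue), "mtx" (3x3 intrinsics, pixels), "rvec" (rotation vector, rad) and "tvec" (3), from world to camera coordinates, as OpenCV has them; the wrist camera has in their place "hand_eye" (4x4, takes a point from camera to tool coordinates, whose origin is the TCP and whose axes are the flange's). Camera axes: x right, y down, z forward; pixel columns grow to the right and rows downward; lengths in m; the calibration is good to about 2 mm. A picture is of the moment at which its call begins: read the wrist's pose just before it. There is no depth.
- manip.job_done(): hands the job in, once; it reports no verdict.
Trained networks look in the newest picture that a camera, given by its name, has taken for a name from the list of things; names that differ only in an ending like _2 or _b are one class to them, and where a whole thing is asked for, a point or a joint stands for the part that bears it (a point fixed in the world has none). Each returns a list of dicts, best first, with "p" (0 to 1); they miss things now and then, are a little off and sometimes report something else, mostly with a low value. They report only what shows in the picture. A call takes as long as a camera call.
- eyes.look_for(name, camera): "box" ([centre column, centre row, width, height] in pixels, round what is visible of it).
- eyes.pinpoint(name, camera): "uv" ([column, row] in pixels: a listed point, or the origin of a listed thing).
The state is a dict: "time": time; "joint_pos": joint angles; "joint_vel": joint speeds; "joint_efforts": joint torques, N m; "tool_pos": TCP position; "tool_rot": TCP orientation; "contact_force": force on the tool from outside, world axes, zero at the start; "ft_torque": the same for the moment, N m; "gripper_width": opening from 0.0 (shut) to 1.0 (fully open).
Only numpy, scipy, OpenCV 4.12 (cv2) and the standard library are available. Lean on these libraries where they do the work, as an engineer would, in place of code of your own. Each camera call takes 0.05 s, during which the arm holds its last target.

## Task

Slide the stand's leg out of its tube until the pointer on its black collar points at the pointed nose of the small index block on the scale, with the cam lever still open; then squeeze the cam lever fully closed against the upright lug while holding the leg on that mark. Finish while still holding lever and lug squeezed together on the mark (the lever springs open if let go; a colleague will then tighten the lock nut), and leave the small parts lying around undisturbed.

Things in the scene. Friction and masses are not known exactly. Their poses are not given: they have to be found in the camera images.
- cradle: Grey base plate 130x380x12 mm bolted to the bench, with a fixed aluminium tube in saddles at its -y end. Origin: on the bench below the leg's axis, half-way along the plate. Its z is up, its y is the way the leg slides out, its -x side has the scale strip and index. Nothing fixed on it is higher than 55 mm, so a gripper can straddle lug and lever from above, closing along this y.
- leg (a joint): The sliding leg (rod 23 mm thick, rubber foot) with its black collar (44 mm in x, 70 mm in y, top 54 mm above the bench): 0 = fully in, grows to 0.13 m as it slides out along the cradle's +y. About 2 N of friction; stays where it is left. The collar carries pointer, lug and cam lever; lug and lever are centred over the leg's axis in x.
- leg_pointer (a point): Tip of the steel pointer on the collar's -x side, at the collar's middle along y, 22.5 mm above the bench; x 37 mm to the -x side of the leg's axis. Moves with the leg. Axes as the cradle's.
- lug_outer (a point): Middle of the outer (+y) face of the fixed upright black lug on the collar, 85 mm above the bench, a good height to pinch at. The lug is 30 mm wide (x), 10 mm thick (y), 98 mm high above the bench; this face is 20 mm to the +y side of the collar's middle (the pointer's y), over the leg's axis. Axes as the cradle's; moves with the leg.
- cam_lever (a joint): Cam lever facing the lug: 0 = open, leaning 0.45 rad away from the lug (to -y); 0.45 = closed, upright, at its stop. Sprung open: at its upper part it takes about 4 N to start, 8 N to keep closed; it reopens if let go. Pivot 60 mm above the bench, 16 mm to the -y side of the collar's middle. Pushed alone it drives the leg along, as the leg slides at 2 N.
- lever_outer (a point): Point on the outer face (away from the lug) of the lever's steel paddle, 30 mm from the pivot; the paddle is 30 mm wide (x), 8 mm thick, 38.5 mm long from the pivot. Over the outer faces, lug and lever measure 57 mm (at the tips) with the lever open, 40 mm closed; the middle of those 40 mm is the collar's middle (the pointer's y). Turns with the lever.
- index_tip (a point): Nose tip of the small steel index block (18x22 mm, 16 mm tall, nose towards the leg) fixed on the cradle's -x edge: the length mark, 22.5 mm above the bench, 41 mm to the -x side of the leg's axis. On the mark, leg_pointer and index_tip have the same y in the cradle's frame (tips face each other across a 4 mm gap). Axes as the cradle's.
- brown_jar: brown glass jar with a cap, 55 mm across, 87 mm tall; loose, a bystander near the cradle, not to be disturbed. Origin: centre of its underside.
- pipe_nipple: grey steel pipe nipple, 71 mm long, 21 mm thick, lying; loose, a bystander near the cradle, not to be disturbed. Origin: centre of its underside.
- reducer_bush: brass reducer bush, 34 mm wide, 24 mm tall; loose, a bystander near the cradle, not to be disturbed. Origin: centre of its underside.
- ptfe_tape: white flat tape roll, 52 mm across, 12 mm tall; loose, a bystander near the cradle, not to be disturbed. Origin: centre of its underside.
- hex_nut_big: big hexagon nut, 34 mm wide, 16 mm tall; loose, a bystander near the cradle, not to be disturbed. Origin: centre of its underside.
- padlock: red padlock lying flat, 65x36x18 mm; loose, a bystander near the cradle, not to be disturbed. Origin: centre of its underside.

How it is judged:
On the way:
1. the leg is out on the mark (pointer within 5 mm of the index along the leg) with the cam lever still open (y of leg_pointer in the frame of index_tip between -0.005 and 0.005 m and value of joint cam_lever below 0.2 rad), for 0.2 s.
At the end, for the whole second after the job is handed in: The robot is still pinching: fingers press on lug and lever with more than 2 N each, the cam lever is closed (joint above 0.39 of 0.45 rad), the leg is at rest and its pointer is within 5 mm of the index nose along the leg (y of leg_pointer in the frame of index_tip between -0.005 and 0.005 m and value of joint cam_lever above 0.39 rad and velocity of joint leg between -0.01 and 0.01 m/s and contact force between the fingers and leg_c0 above 2 N and contact force between the fingers and cam_lever_c0 above 2 N); the arm keeps its last pose, push and grip.
It fails at once if the cam lever is closed (joint above 0.33 rad) with the pointer more than 12 mm off the index (value of joint cam_lever above 0.33 rad and not (y of leg_pointer in the frame of index_tip between -0.012 and 0.012 m)).
It fails at once if a bystander is moved by more than 20 mm (distance of any of brown_jar, pipe_nipple, reducer_bush, ptfe_tape, hex_nut_big, padlock from where it was at the start of the episode above 0.02 m).
It also fails if it takes over 40 s, if anything falls off the work surface, if the arm or the gripper's body presses on something with over 40 N, if the wrist force passes 120 N, or if a joint passes its speed limit or range.

## Working session

There is one attempt and no reset: what is moved stays moved. The work goes in short steps, Python scripts to look and compute and a tool call to move; the robot and the scene stay as the last step left them, time stands still between calls to the robot, and variables do not carry over. Pictures are saved under pics/ and viewed, and the job is handed in when it is done.

Besides the shell and the picture viewer there is one more tool, called after "Call:" by a JSON object that holds its "op" and its "data". step_arm: Moves the arm, as the interface text tells. Its arguments: {"type":"object","properties":{"motion":{"type":"array","items":{"type":"array","items":{"type":"number"}}}},"required":["motion"]}

```bash
mkdir -p pics; ls; python3 - <<'E'
from plant import monitor, eyes, manip
import cv2
print(monitor.state())
for c in ("side","top"):
    f=eyes.grab_frame(c)
    cv2.imwrite(f"pics/{c}0.png",f["pixels"][:,:,::-1])
    print(c,f["mtx"],f["rvec"],f["tvec"])
    for n in ["cradle","leg_pointer","lug_outer","lever_outer","index_tip","brown_jar","pipe_nipple","reducer_bush","ptfe_tape","hex_nut_big","padlock"]:
        print(n,[(d["uv"],round(d["p"],2)) for d in eyes.pinpoint(n,c)[:2]])
E
```

```text
pics
{'time': 0.0, 'joint_pos': array([-1.30899379e+00,  5.33814545e-02,  1.61427882e+00,  3.61856292e-06,
        1.47600254e+00, -1.19012096e-01]), 'joint_vel': array([-0.00019471,  0.00014176, -0.00300428, -0.00194279,  0.00135134,
        0.00056929]), 'joint_efforts': array([-5.11965281e-04, -3.93688238e+01, -3.70175672e+01, -9.79650622e-05,
        7.12157664e-03,  8.62424713e-06]), 'tool_pos': array([ 0.23213144, -0.57962812,  0.23005684]), 'tool_rot': array([-1.03257618e-03,  9.81926735e-01,  1.89258596e-01, -7.20409395e-05]), 'contact_force': array([ 0.18351216, -0.36435076, -0.56339344]), 'ft_torque': array([-0.0335344 ,  0.0325784 , -0.03678552]), 'gripper_width': 0.9952623090250893}
side [[425.82847788   0.         255.76433715]
 [  0.         425.82847788 194.63133132]
 [  0.           0.           1.        ]] [ 2.13464412 -0.16153342  0.06785213] [-0.52140612  0.15041579  0.87818123]
cradle [([233.8, 233.4], 0.75)]
leg_pointer [([216.7, 226.3], 0.71)]
lug_outer []
lever_outer [([236.4, 209.8], 0.53)]
index_tip [([215.8, 207.9], 0.53)]
brown_jar [([283.7, 271.4], 0.96)]
pipe_nipple [([285.7, 236.1], 0.57)]
reducer_bush [([274.6, 217.8], 0.52)]
ptfe_tape [([275.9, 201.2], 0.71)]
hex_nut_big [([192.7, 222.9], 0.73)]
padlock [([174.3, 270.7], 0.87)]
top [[400.74335717   0.         256.85329025]
 [  0.         400.74335717 192.08625492]
 [  0.           0.           1.        ]] [ 2.10019158 -2.12749193  0.21393076] [0.04285645 0.52144798 0.82983847]
cradle [([261.1, 214.8], 0.88)]
leg_pointer [([255.7, 224.6], 0.59)]
lug_outer [([248.7, 206.0], 0.91), ([263.4, 210.7], 0.4)]
lever_outer []
index_tip [([219.1, 221.5], 0.48)]
brown_jar [([314.8, 176.2], 0.63)]
pipe_nipple [([268.8, 165.4], 0.78)]
reducer_bush [([238.8, 167.9], 0.66)]
ptfe_tape [([209.4, 161.3], 0.76)]
hex_nut_big [([235.2, 253.2], 0.62)]
padlock [([309.3, 269.6], 0.62), ([232.8, 255.6], 0.61)]
```

```bash
cat > h.py <<'E'
import numpy as np, cv2
def ray(f,uv):
    R=cv2.Rodrigues(np.array(f["rvec"],float))[0]; t=np.array(f["tvec"],float).ravel()
    d=R.T@np.linalg.inv(f["mtx"])@np.array([uv[0],uv[1],1.]); return -R.T@t,d
def atz(f,uv,z):
    o,d=ray(f,uv); return o+d*(z-o[2])/d[2]
def proj(f,P):
    return cv2.projectPoints(np.array(P,float).reshape(-1,3),np.array(f["rvec"],float),np.array(f["tvec"],float),f["mtx"],None)[0].reshape(-1,2)
E
python3 - <<'E'
from plant import monitor, eyes, manip
from h import *
S={"side":(150,150),"top":(180,130)}
for c in ("side","top"):
    f=eyes.grab_frame(c)
    x,y=S[c]
    im=f["pixels"][y:y+150,x:x+200,::-1]
    cv2.imwrite(f"pics/{c}1.png",cv2.resize(im,None,fx=4,fy=4,interpolation=cv2.INTER_CUBIC))
    P=lambda n:[ (d["uv"]) for d in eyes.pinpoint(n,c)[:1]]
    for n,z in [("cradle",0),("leg_pointer",.0225),("lug_outer",.085),("index_tip",.0225),("lever_outer",.087),("brown_jar",0),("pipe_nipple",0),("reducer_bush",0),("ptfe_tape",0),("hex_nut_big",0),("padlock",0)]:
        for u in P(n): print(c,n,u,atz(f,u,z).round(3))
E
```

```text
side cradle [236.9, 234.0] [0.489 0.034 0.   ]
side leg_pointer [216.2, 228.6] [0.443 0.032 0.022]
side lug_outer [232.8, 196.0] [0.486 0.061 0.085]
side lever_outer [234.6, 208.7] [0.485 0.008 0.087]
side brown_jar [281.5, 270.7] [ 0.565 -0.1    0.   ]
side pipe_nipple [286.6, 238.9] [ 0.596 -0.001  0.   ]
side reducer_bush [274.5, 218.8] [0.583 0.078 0.   ]
side hex_nut_big [194.5, 224.5] [0.395 0.086 0.   ]
side padlock [193.7, 221.6] [0.393 0.097 0.   ]
top leg_pointer [259.0, 225.4] [0.452 0.032 0.022]
top lug_outer [251.8, 204.4] [0.489 0.047 0.085]
top index_tip [219.1, 222.8] [0.459 0.122 0.022]
top lever_outer [275.6, 204.0] [ 0.489 -0.003  0.087]
top brown_jar [238.3, 166.2] [0.596 0.079 0.   ]
top pipe_nipple [269.3, 166.6] [0.594 0.006 0.   ]
top reducer_bush [240.0, 168.1] [0.591 0.075 0.   ]
top ptfe_tape [208.3, 161.7] [0.608 0.151 0.   ]
top hex_nut_big [231.8, 252.9] [0.393 0.095 0.   ]
top padlock [259.3, 226.4] [0.452 0.032 0.   ]
```

View pics/side0.png

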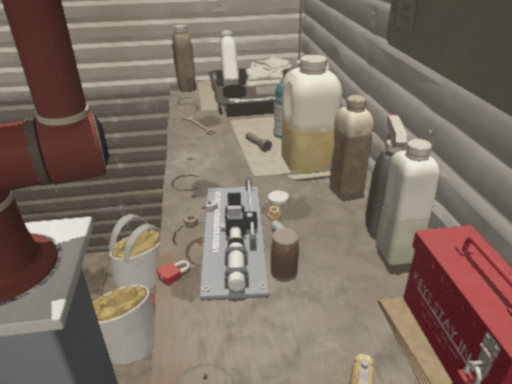

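View pics/top0.png

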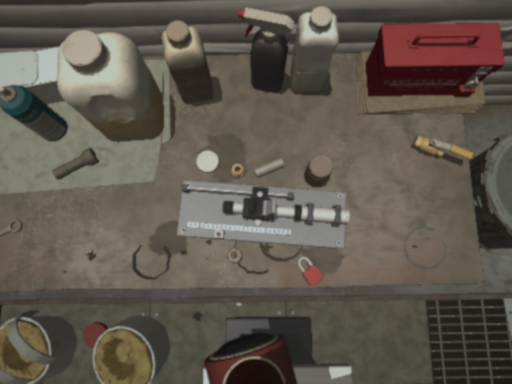

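View pics/top1.png

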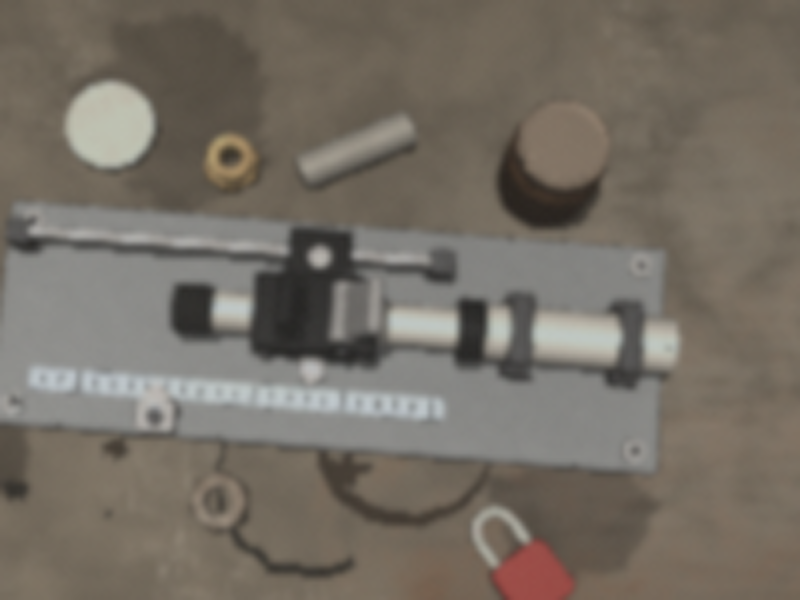

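View pics/side1.png

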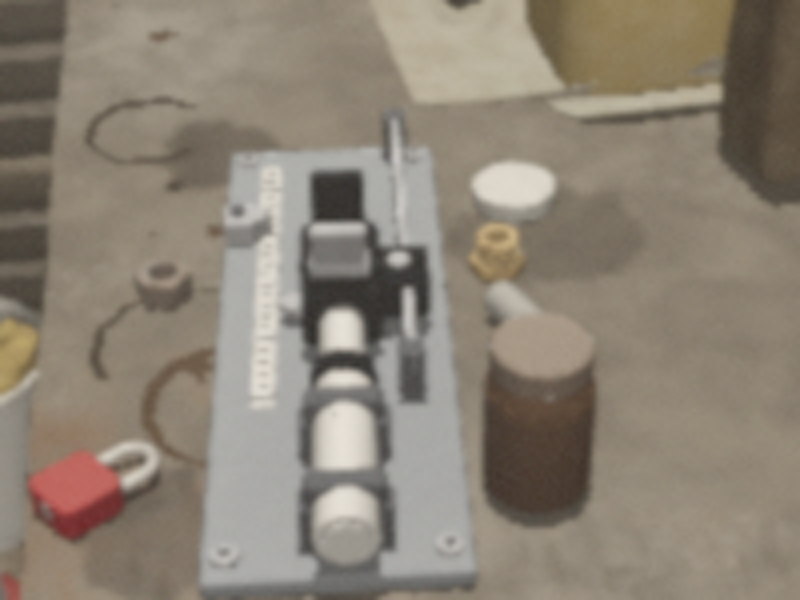

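The top view shows the plate with the collar pointer at about (258,225) and the index at about (219,227). The nut and padlock are on the -x side. The nipple, bush, tape and jar are on the +x side.

```bash
python3 - <<'E'
from plant import monitor, eyes, manip
from h import *
f=eyes.grab_frame("top")
C=np.array([atz(f,(180+u/4,130+v/4),.012)[:2] for u,v in [(12,203),(663,250),(655,470),(-2,421)]])
print(C.round(4))
print(np.linalg.norm(np.diff(np.vstack([C,C[:1]]),axis=0),axis=1))
ctr=C.mean(0); dy=(C[0]-C[1]+C[3]-C[2]); dy/=np.linalg.norm(dy); dx=np.array([dy[1],-dy[0]])
th=np.arctan2(-dy[0],dy[1])
print("ctr",ctr,"yaw",th, "dy",dy)
for n,uv,z in [("ptr",(311,380),.0225),("idx",(157,390),.0225),("idxhole",(155,413),.028),("lug",(275,300),.098),("levtip",(348,280),.095),("foot end",(172,308),.03)]:
    p=atz(f,(180+uv[0]/4,130+uv[1]/4),z)[:2]; print(n,p.round(4),"cradle x,y",(p-ctr)@dx,(p-ctr)@dy)
f=eyes.grab_frame("side")
im=f["pixels"].copy()
C=np.array([atz(f,(150+u/4,150+v/4),.012)[:2] for u,v in [(430,148),(475,575),(202,585),(232,153)]])
ctr=C.mean(0); dy=(C[0]-C[1]+C[3]-C[2]); dy/=np.linalg.norm(dy);dx=np.array([dy[1],-dy[0]])
print("side ctr",ctr,np.arctan2(-dy[0],dy[1]),np.linalg.norm(np.diff(np.vstack([C,C[:1]]),axis=0),axis=1))
for n,uv,z in [("ptr",(284,308),.0225),("idx",(264,225),.0225)]:
    p=atz(f,(150+uv[0]/4,150+uv[1]/4),z)[:2]; print(n,p.round(4),"cradle x,y",(p-ctr)@dx,(p-ctr)@dy)
E
```

```text
[[ 0.5596  0.2073]
 [ 0.5268 -0.1689]
 [ 0.401  -0.1572]
 [ 0.4332  0.2121]]
[0.37765712 0.12633811 0.37073163 0.12650088]
ctr [0.48012394 0.02335126] yaw -0.08701950867854051 dy [0.08690973 0.99621619]
ptr [0.4529 0.0351] cradle x,y -0.02817922995231442 0.009297101557835991
idx [0.4484 0.1214] cradle x,y -0.0401743587642155 0.09494042486609883
idxhole [0.4349 0.1219] cradle x,y -0.053604059492217825 0.09427677011511863
lug [0.4856 0.0533] cradle x,y 0.0028412917476519305 0.030289813185957682
levtip [0.4962 0.0151] cradle x,y 0.01672488995534754 -0.006782135924120388
foot end [0.4935 0.1126] cradle x,y 0.0056129162342234565 0.09005318067377137
side ctr [0.48084074 0.0258284 ] -0.0881230986120506 [0.37849923 0.12619161 0.37999106 0.12861731]
ptr [0.4542 0.0357] cradle x,y -0.027393726740838682 0.00753581587922602
idx [0.4485 0.1199] cradle x,y -0.0404673400977113 0.09085699985233564
```

Call:
{"op": "step_arm", "data": {"motion": [[0.44,1.0,0.1,0,0,-0.312,0],[0.44,1.0,0.1,0,0,-0.312,0],[0.44,1.0,0.1,0,0,-0.312,0],[0.44,1.0,0.1,0,0,-0.312,0],[0.44,1.0,0.1,0,0,-0.312,0],[0.44,1.0,0.1,0,0,-0.312,0],[0.44,1.0,0.1,0,0,-0.312,0],[0.44,1.0,0.1,0,0,-0.312,0],[0.44,1.0,0.1,0,0,-0.312,0],[0.44,1.0,0.1,0,0,-0.312,0]]}}

```text
time: 3.5
tool_pos: [0.4332, -0.1225, 0.2775]
tool_rot: [0.0, 0.999, -0.044, 0.001]
contact_force: [0.6, -1.1, 0.2]
gripper_width: 0.999
```

Call:
{"op": "step_arm", "data": {"motion": [[0,0.16,0,0,0,0,0],[0,0.16,0,0,0,0,0],[0,0.16,0,0,0,0,0],[0,0.16,0,0,0,0,0],[0,0.16,0,0,0,0,0],[0,0.16,0,0,0,0,0]]}}

```text
time: 4.1
tool_pos: [0.4328, -0.0455, 0.2768]
tool_rot: [0.0, 0.999, -0.045, -0.0]
contact_force: [-0.3, 0.1, 0.1]
gripper_width: 1.0
```

```bash
cat >> h.py <<'E'
from scipy.spatial.transform import Rotation as Rn
def wpose(s,f):
    q=s["tool_rot"]; T=np.eye(4); T[:3,:3]=Rn.from_quat([q[1],q[2],q[3],q[0]]).as_matrix(); T[:3,3]=s["tool_pos"]
    W=np.linalg.inv(T@np.array(f["hand_eye"])); g=dict(f); g["rvec"]=cv2.Rodrigues(W[:3,:3])[0]; g["tvec"]=W[:3,3]; return g
E
python3 - <<'E'
from plant import monitor, eyes, manip
from h import *
s=monitor.state(); print(s["time"],s["tool_pos"],s["tool_rot"],s["joint_pos"],s["gripper_width"])
f=eyes.grab_frame("wrist"); print(f["hand_eye"])
f=wpose(s,f)
cv2.imwrite("pics/w0.png",f["pixels"][:,:,::-1])
for n,z in [("cradle",0),("leg_pointer",.0225),("lug_outer",.085),("index_tip",.0225),("lever_outer",.087)]:
    for d in eyes.pinpoint(n,"wrist")[:2]: print(n,d["uv"],round(d["p"],2),atz(f,d["uv"],z).round(4))
E
```

```text
4.1 [ 0.4327987  -0.04552154  0.27681663] [ 8.60719638e-05  9.99006252e-01 -4.45700771e-02 -9.20003432e-05] [-2.75996328e-01 -4.48713576e-01  1.97077105e+00 -2.10006864e-04
  1.61967479e+00  1.38395945e+00] 0.9996307957146084
[[-1.68993538e-04 -9.49403266e-01 -3.14059563e-01  8.12257607e-02]
 [ 9.99999866e-01 -3.14244290e-04  4.11867857e-04 -9.57726208e-04]
 [-4.89720113e-04 -3.14059452e-01  9.49403192e-01 -1.42883439e-01]
 [ 0.00000000e+00  0.00000000e+00  0.00000000e+00  1.00000000e+00]]
cradle [213.2, 127.0] 0.92 [0.4819 0.0206 0.    ]
leg_pointer [201.2, 154.8] 0.62 [0.4467 0.0393 0.0225]
lug_outer [217.4, 129.1] 0.4 [0.4856 0.0014 0.085 ]
index_tip [139.4, 155.2] 0.52 [0.454  0.1272 0.0225]
lever_outer [215.8, 128.3] 0.91 [0.4868 0.0028 0.087 ]
lever_outer [211.6, 125.8] 0.29 [0.49   0.0073 0.087 ]
```

View pics/w0.png

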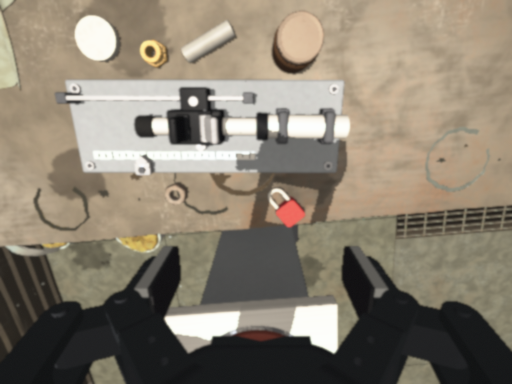

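Call:
{"op": "step_arm", "data": {"motion": [[-0.06,0.25,-0.2,0,0,0,0],[-0.06,0.25,-0.2,0,0,0,0],[-0.06,0.25,-0.2,0,0,0,0],[-0.06,0.25,-0.2,0,0,0,0],[-0.06,0.25,-0.2,0,0,0,0],[-0.06,0.25,-0.2,0,0,0,0]]}}

```text
time: 5.0
tool_pos: [0.4037, 0.08, 0.1781]
tool_rot: [0.0, 0.999, -0.044, 0.001]
contact_force: [0.1, -0.2, 0.0]
gripper_width: 0.997
```

```bash
python3 - <<'E'
from plant import monitor, eyes, manip
from h import *
s=monitor.state(); print(s["time"],s["tool_pos"],s["tool_rot"],s["gripper_width"])
f=eyes.grab_frame("wrist"); f=wpose(s,f)
im=f["pixels"][:,:,::-1].copy()
cv2.imwrite("pics/w1.png",cv2.resize(im[60:300,60:460],None,fx=2,fy=2,interpolation=cv2.INTER_CUBIC))
for n,z in [("cradle",0),("leg_pointer",.0225),("lug_outer",.085),("index_tip",.0225),("lever_outer",.087)]:
    for d in eyes.pinpoint(n,"wrist")[:2]: print(n,d["uv"],round(d["p"],2),atz(f,d["uv"],z).round(4))
E
```

```text
5.0 [0.40370186 0.07998826 0.17807376] [ 2.52673329e-04  9.99047900e-01 -4.36164858e-02  9.12349274e-04] 0.9972903733394185
cradle [306.0, 96.6] 0.93 [0.4837 0.0246 0.    ]
leg_pointer [297.7, 133.0] 0.83 [0.4484 0.038  0.0225]
lug_outer [282.1, 93.0] 0.93 [0.4883 0.0564 0.085 ]
index_tip [214.4, 135.1] 0.87 [0.4539 0.1252 0.0225]
lever_outer [350.9, 91.0] 0.6 [0.485  0.0027 0.087 ]
lever_outer [285.7, 91.2] 0.38 [0.4893 0.0537 0.087 ]
```

View pics/w1.png

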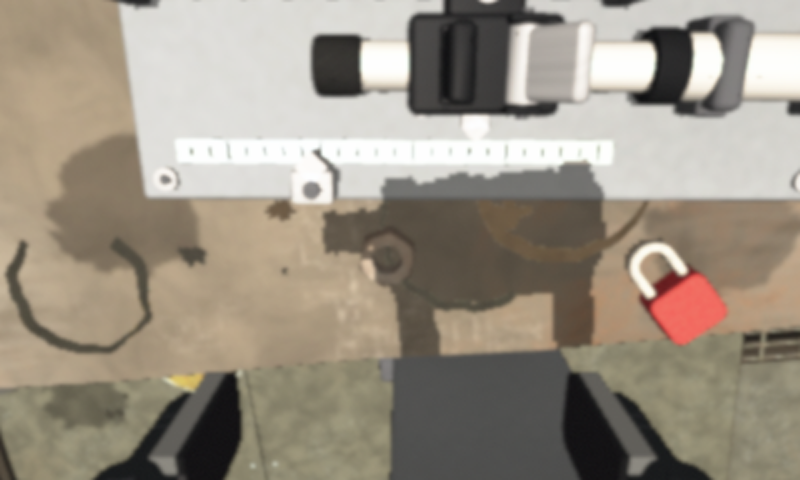

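The index nose is at about crop (316,152) and the pointer tip at (475,138), so about 84 mm of travel is needed. Next I'll go above the lug and lever.

Call:
{"op": "step_arm", "data": {"motion": [[0.16,-0.109,-0.05,0,0,0,0],[0.16,-0.109,-0.05,0,0,0,0],[0.16,-0.109,-0.05,0,0,0,0],[0.16,-0.109,-0.05,0,0,0,0],[0.16,-0.109,-0.05,0,0,0,0]]}}

```text
time: 5.8
tool_pos: [0.4827, 0.0261, 0.1524]
tool_rot: [-0.0, 0.999, -0.044, 0.0]
contact_force: [-0.2, -0.4, -0.9]
gripper_width: 1.001
```

```bash
cat > look.py <<'E'
import sys
from plant import monitor, eyes, manip
from h import *
s=monitor.state(); print(s["time"],s["tool_pos"],s["tool_rot"],s["gripper_width"],s["contact_force"])
f=eyes.grab_frame("wrist"); f=wpose(s,f)
cv2.imwrite(f"pics/{sys.argv[1]}.png",cv2.resize(f["pixels"][:,:,::-1],None,fx=1.5,fy=1.5,interpolation=cv2.INTER_CUBIC))
dy=np.array([.087,.9962])
for n,z in [("leg_pointer",.0225),("lug_outer",.085),("index_tip",.0225),("lever_outer",.087)]:
    for d in eyes.pinpoint(n,"wrist")[:2]:
        p=atz(f,d["uv"],z); print(n,d["uv"],round(d["p"],2),p.round(4),"along",(p[:2]@dy).round(4))
print("tcp along",s["tool_pos"][:2]@dy)
E
python3 look.py w2
```

```text
5.8 [0.48268625 0.02610727 0.15240751] [-8.86277662e-05  9.99044854e-01 -4.36952741e-02  3.06779722e-04] 1.0007999709840725 [-0.1822151  -0.3563635  -0.92139487]
leg_pointer [254.9, 216.0] 0.96 [0.4483 0.0362 0.0225] along 0.0751
lug_outer [224.3, 202.6] 0.62 [0.4884 0.0557 0.085 ] along 0.098
index_tip [166.0, 216.8] 0.61 [0.4556 0.1296 0.0225] along 0.1687
lever_outer [287.4, 201.1] 0.7 [0.486  0.0056 0.087 ] along 0.0479
tcp along 0.06800176776200657
```

View pics/w2.png

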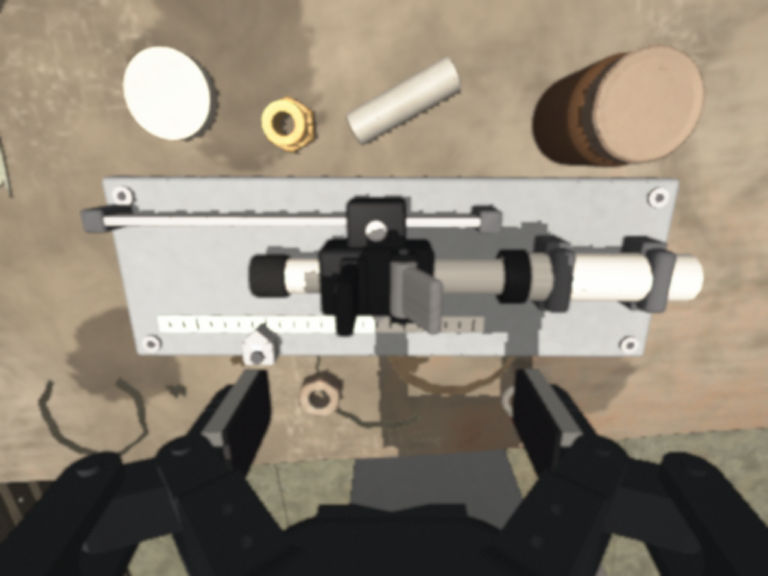

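Call:
{"op": "step_arm", "data": {"motion": [[0.005,0,-0.06,0,0,0,0],[0.005,0,-0.12,0,0,0,0],[0.005,0,-0.15,0,0,0,0],[0.005,0,-0.172,0,0,0,0],[0.005,0,-0.172,0,0,0,0],[0.005,0,-0.172,0,0,0,0]]}}

```text
time: 6.65
tool_pos: [0.4859, 0.0261, 0.0668]
tool_rot: [0.0, 0.999, -0.043, 0.001]
contact_force: [-0.2, 1.1, 0.3]
gripper_width: 1.001
```

```bash
python3 look.py w3
```

```text
6.65 [0.4858581  0.02612353 0.06678096] [ 3.96914053e-05  9.99055540e-01 -4.34453776e-02  7.25646650e-04] 1.000565000216181 [-0.1760089   1.09223397  0.27477408]
lug_outer [203.7, 266.0] 0.95 [0.4887 0.0561 0.085 ] along 0.0984
index_tip [136.3, 267.6] 0.56 [0.4528 0.1261 0.0225] along 0.165
tcp along 0.06829391684694
```

View pics/w3.png

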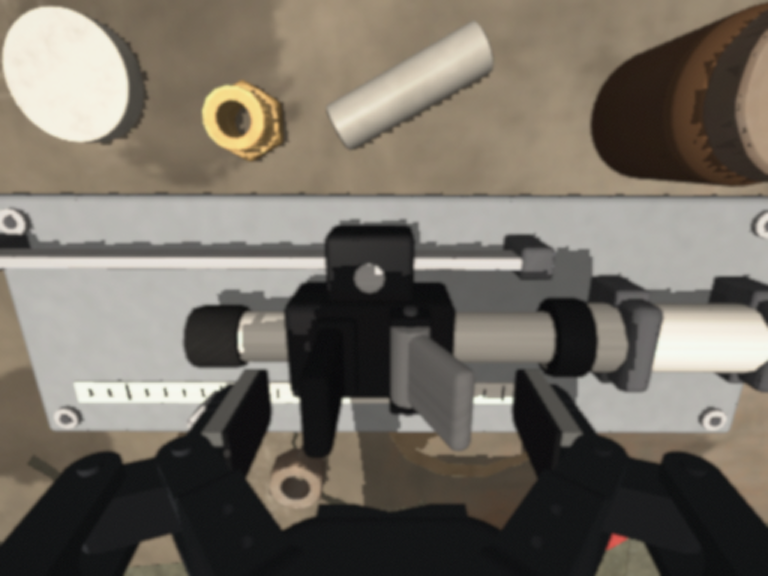

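Call:
{"op": "step_arm", "data": {"motion": [[0.001,0.01,0,0,0,0,0],[0.002,0.02,0,0,0,0,0],[0.003,0.028,0,0,0,0,0],[0.0035,0.036,0,0,0,0,0],[0.004,0.044,0,0,0,0,0],[0.0045,0.052,0,0,0,0,0],[0.005,0.06,0,0,0,0,0],[0.006,0.068,0,0,0,0,0],[0.0065,0.076,0,0,0,0,0],[0.007,0.084,0,0,0,0,0]]}}

```text
time: 7.9
tool_pos: [0.4891, 0.0683, 0.066]
tool_rot: [0.0, 0.999, -0.044, 0.0]
contact_force: [1.8, -2.7, -0.2]
gripper_width: 0.998
```

```bash
python3 look.py w4
```

```text
7.9 [0.4890616  0.06829991 0.0659946 ] [ 4.87955585e-05  9.99049669e-01 -4.35854388e-02  2.55798199e-04] 0.9977632398824379 [ 1.76840961 -2.70917806 -0.1850693 ]
lug_outer [234.5, 268.1] 0.83 [0.4899 0.0826 0.085 ] along 0.1249
index_tip [189.6, 264.3] 0.56 [0.4558 0.1267 0.0225] along 0.1658
lever_outer [335.8, 263.5] 0.88 [0.4894 0.0316 0.087 ] along 0.0741
tcp along 0.11058872552558235
```

View pics/w4.png

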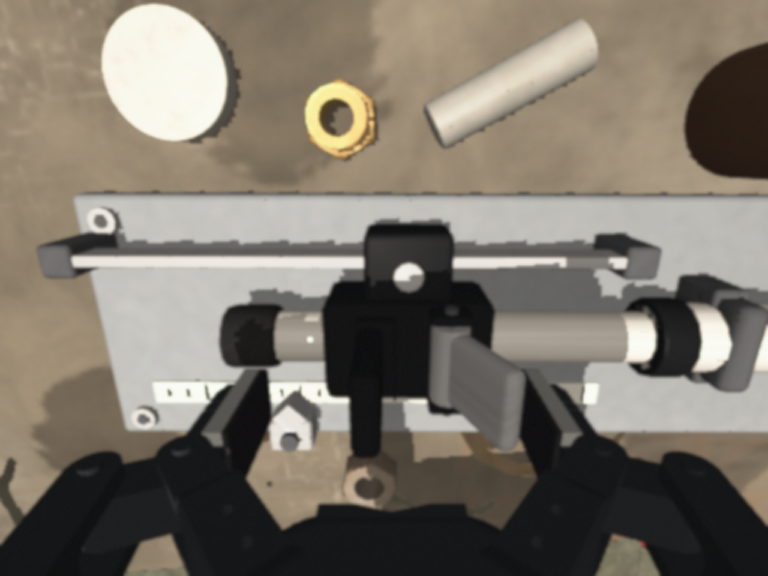

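Call:
{"op": "step_arm", "data": {"motion": [[0.001,0.01,0,0,0,0,0],[0.002,0.02,0,0,0,0,0],[0.003,0.03,0,0,0,0,0],[0.0035,0.04,0,0,0,0,0],[0.0045,0.05,0,0,0,0,0],[0.005,0.06,0,0,0,0,0],[0.006,0.07,0,0,0,0,0],[0.007,0.08,0,0,0,0,0],[0.0078,0.09,0,0,0,0,0],[0.0085,0.098,0,0,0,0,0]]}}

```text
time: 9.15
tool_pos: [0.4929, 0.1175, 0.0657]
tool_rot: [-0.0, 0.999, -0.044, -0.0]
contact_force: [-0.8, -2.5, -0.8]
gripper_width: 1.001
```

```bash
python3 look.py w5; python3 - <<'E'
from plant import monitor, eyes, manip
from h import *
S={"side":(180,160),"top":(190,170)}
dy=np.array([.087,.9962])
for c in S:
    f=eyes.grab_frame(c); x,y=S[c]
    cv2.imwrite(f"pics/{c}5.png",cv2.resize(f["pixels"][y:y+75,x:x+100,::-1],None,fx=8,fy=8,interpolation=cv2.INTER_CUBIC))
    for n in ("leg_pointer","index_tip"):
        for d in eyes.pinpoint(n,c)[:1]:
            p=atz(f,d["uv"],.0225);print(c,n,d,p.round(4),p[:2]@dy)
E
```

```text
9.15 [0.49293931 0.11753149 0.06572456] [-4.09193511e-05  9.99052878e-01 -4.35122398e-02 -1.73933439e-04] 1.001189396413504 [-0.82689135 -2.48856296 -0.81231602]
lug_outer [233.9, 264.8] 0.9 [0.4959 0.1319 0.085 ] along 0.1745
lug_outer [338.0, 263.8] 0.54 [0.4918 0.0793 0.085 ] along 0.1218
index_tip [257.9, 268.2] 0.66 [0.4518 0.1242 0.0225] along 0.1631
lever_outer [337.9, 263.9] 0.78 [0.4931 0.0799 0.087 ] along 0.1225
lever_outer [381.6, 206.3] 0.38 [0.5222 0.0596 0.087 ] along 0.1048
tcp along 0.159970592771084
side leg_pointer {'uv': [220.2, 205.6], 'p': 0.92} [0.4586 0.121  0.0225] 0.1604580691673271
side index_tip {'uv': [216.2, 206.3], 'p': 0.45} [0.449  0.1196 0.0225] 0.1582101408101427
top leg_pointer {'uv': [224.9, 225.4], 'p': 0.75} [0.4529 0.1088 0.0225] 0.14776459606250456
```

View pics/w5.png

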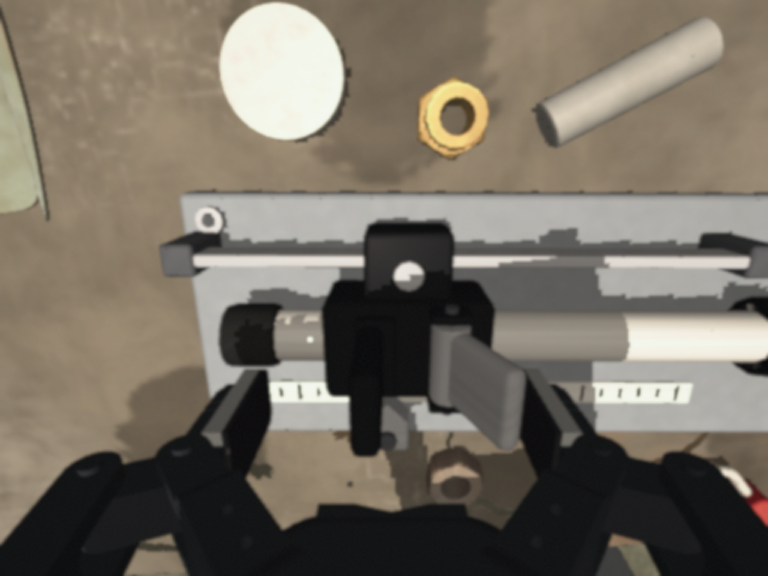

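View pics/side5.png

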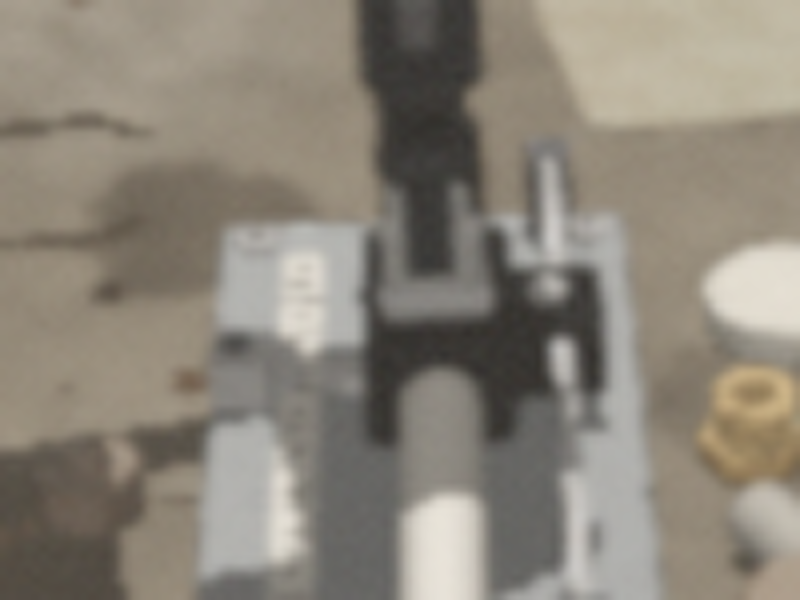

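View pics/top5.png

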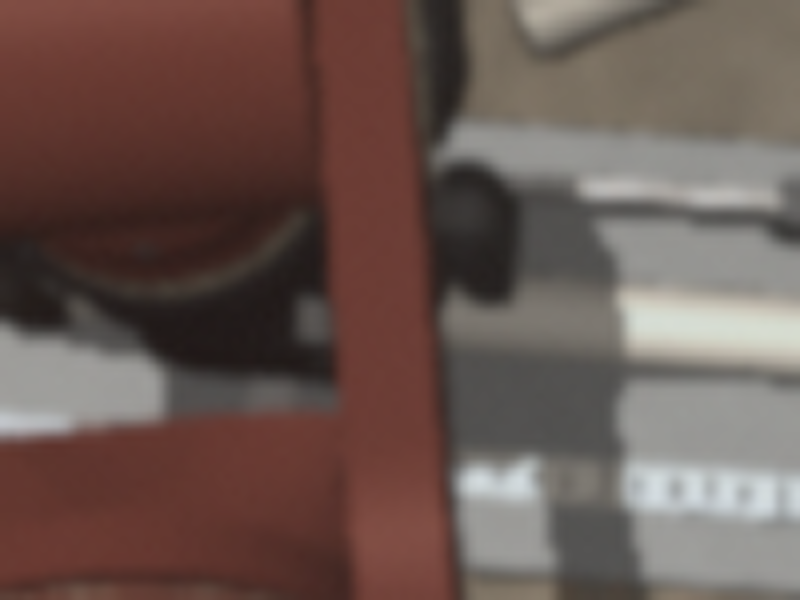

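```bash
python3 - <<'E'
from plant import monitor, eyes, manip
from h import *
s=monitor.state(); F=eyes.grab_frame("wrist")
dy=np.array([.087,.9962])
def g(pos,q): return wpose({"tool_pos":np.array(pos),"tool_rot":np.array(q)},F)
w1=g([0.40370186,0.07998826,0.17807376],[ 2.5e-4,9.99047900e-01,-4.36164858e-02,9.1e-04])
w2=g([0.48268625,0.02610727,0.15240751],[-8.86e-05,9.99044854e-01,-4.36952741e-02,3.07e-04])
w4=g([0.4890616,0.06829991,0.0659946],[4.9e-05,9.99049669e-01,-4.35854388e-02,2.56e-04])
w5=g(s["tool_pos"],s["tool_rot"])
def a(n,f,uv,z): p=atz(f,uv,z)[:2]; print(n,p.round(4),(p@dy).round(4))
c=lambda u,v:(60+u/2,60+v/2)
d=lambda u,v:(u/1.5,v/1.5)
a("w1 nose",w1,c(316,152),.0225);a("w1 hole",w1,c(312,189),.028);a("w1 ptr",w1,c(475,138),.0225)
a("w2 nose",w2,d(258,331),.0225);a("w2 hole",w2,d(257,356),.028)
a("w4 nose",w4,d(291,403),.0225);a("w4 hole",w4,d(290,440),.028)
a("w5 hole",w5,d(388,440),.028)
f=eyes.grab_frame("side")
c=lambda u,v:(180+u/8,160+v/8)
a("side nose",f,c(283,372),.0225);a("side ptr",f,c(335,385),.0225)
cv2.imwrite("pics/side6.png",cv2.resize(f["pixels"][190:225,195:245,::-1],None,fx=16,fy=16,interpolation=cv2.INTER_CUBIC))
E
```

```text
w1 nose [0.4526 0.1216] 0.1605
w1 hole [0.4343 0.1254] 0.1627
w1 ptr [0.4525 0.0381] 0.0773
w2 nose [0.4507 0.1241] 0.1629
w2 hole [0.434  0.1263] 0.1636
w4 nose [0.4517 0.1239] 0.1628
w4 hole [0.4335 0.1262] 0.1634
w5 hole [0.4332 0.1248] 0.162
side nose [0.447  0.1191] 0.1575
side ptr [0.4618 0.1097] 0.1494
```

View pics/side6.png

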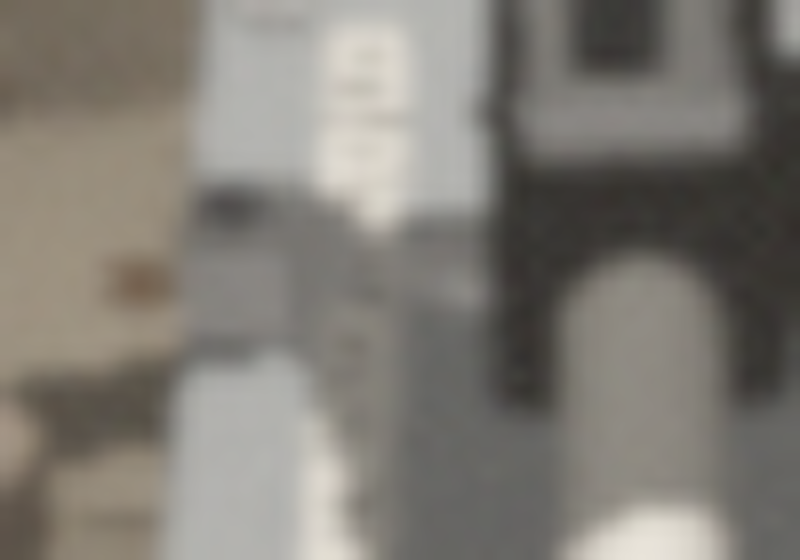

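Call:
{"op": "step_arm", "data": {"motion": [[0.0004,0.005,0,0,0,0,0],[0.0009,0.01,0,0,0,0,0],[0.0014,0.016,0,0,0,0,0],[0.0014,0.016,0,0,0,0,0],[0.0014,0.016,0,0,0,0,0],[0.0014,0.016,0,0,0,0,0],[0.0014,0.016,0,0,0,0,0]]}}

```text
time: 10.5
tool_pos: [0.4937, 0.1252, 0.0659]
tool_rot: [-0.0, 0.999, -0.044, -0.0]
contact_force: [0.4, -0.9, 0.2]
gripper_width: 0.998
```

```bash
python3 look.py w6
```

```text
10.5 [0.49373834 0.12521002 0.0658575 ] [-2.08243236e-04  9.99048637e-01 -4.36093700e-02 -1.19131044e-05] 0.9979965371427498 [ 0.43629576 -0.90756046  0.15191682]
leg_pointer [207.1, 53.5] 0.19 [0.6037 0.1488 0.0225] along 0.2008
lug_outer [235.4, 266.3] 0.87 [0.4956 0.1389 0.085 ] along 0.1815
index_tip [263.3, 266.6] 0.68 [0.4536 0.1277 0.0225] along 0.1667
lever_outer [335.6, 263.7] 0.78 [0.494  0.0886 0.087 ] along 0.1313
lever_outer [308.9, 308.8] 0.44 [0.4677 0.1028 0.087 ] along 0.1431
tcp along 0.16768945445531946
```

View pics/w6.png

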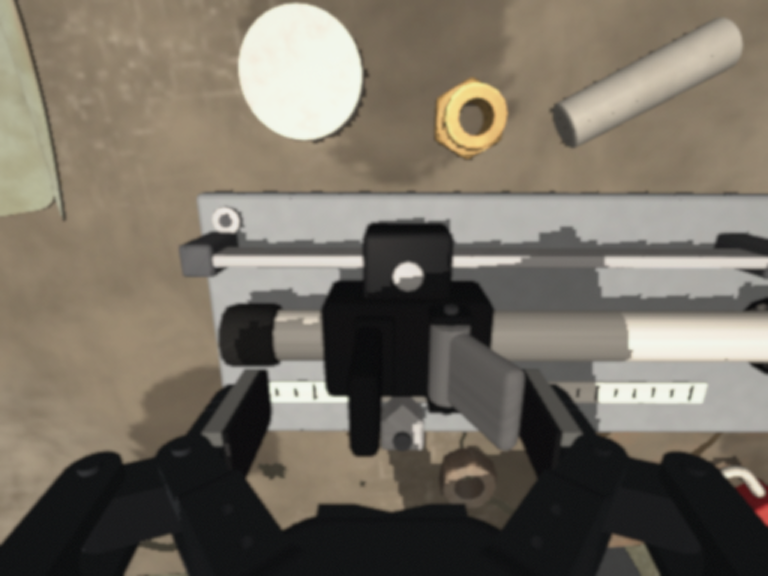

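The nose is at about (406,398). The collar middle, corrected for its height, falls at about column 404, so they look aligned. I'll lift clear and check pointer against nose directly.

Call:
{"op": "step_arm", "data": {"motion": [[-0.001,-0.011,0,0,0,0,0],[-0.001,-0.011,0,0,0,0,0],[-0.001,-0.011,0.08,0,0,0,0],[-0.001,-0.011,0.16,0,0,0,0],[-0.12,0,0.2,0,0,0,0],[-0.16,0,0.2,0,0,0,0],[-0.16,0,0.2,0,0,0,0],[-0.16,0,0.2,0,0,0,0],[-0.16,0,0.2,0,0,0,0]]}}

```text
time: 11.65
tool_pos: [0.4142, 0.1249, 0.1658]
tool_rot: [0.0, 0.999, -0.044, 0.0]
contact_force: [0.7, -0.3, 0.0]
gripper_width: 1.002
```

```bash
sed -i 's/^cv2.imwrite.*/im=f["pixels"][:,:,::-1]\ncv2.imwrite(f"pics\/{sys.argv[1]}.png",cv2.resize(im,None,fx=1.5,fy=1.5,interpolation=cv2.INTER_CUBIC))\ncv2.imwrite(f"pics\/{sys.argv[1]}z.png",cv2.resize(im[60:210,160:360],None,fx=4,fy=4,interpolation=cv2.INTER_CUBIC))/' look.py; python3 look.py w7
```

```text
11.65 [0.4142366  0.12488214 0.16577367] [ 3.05286335e-05  9.99041948e-01 -4.37628078e-02  4.64753099e-05] 1.001541067626113 [ 0.70995171 -0.33820798  0.04729886]
leg_pointer [261.6, 138.4] 0.97 [0.458  0.121  0.0225] along 0.1604
leg_pointer [353.1, 103.8] 0.75 [0.4834 0.0295 0.0225] along 0.0715
lug_outer [231.4, 99.8] 0.58 [0.497  0.1408 0.085 ] along 0.1835
index_tip [255.9, 141.1] 0.97 [0.4558 0.127  0.0225] along 0.1662
lever_outer [302.1, 95.8] 0.71 [0.4951 0.0877 0.087 ] along 0.1304
tcp along 0.16044617302486563
```

View pics/w7z.png

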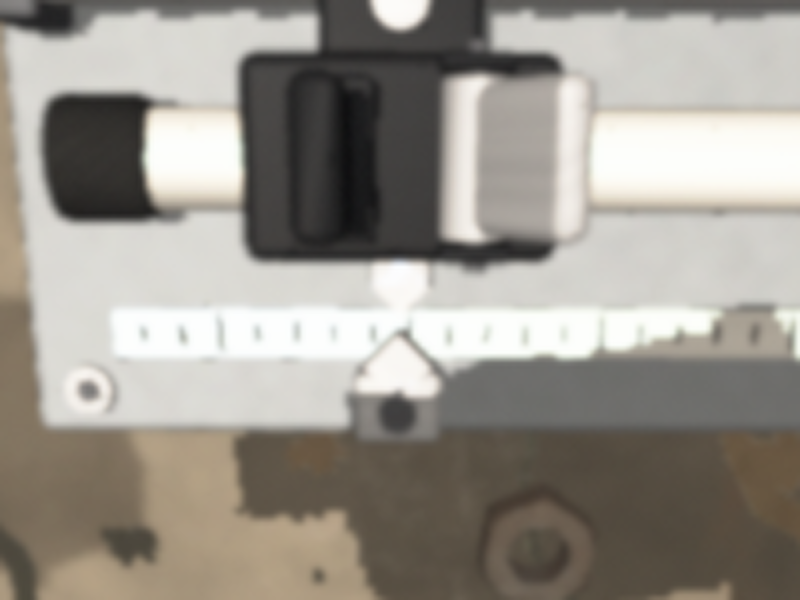

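The pointer tip (400,310) and nose (401,333) line up within 1 mm with the lever open. I'll go back down and straddle again.

Call:
{"op": "step_arm", "data": {"motion": [[0.08,-0.018,0,0,0,0,0],[0.158,-0.018,0,0,0,0,0],[0.158,-0.018,0,0,0,0,0],[0.158,-0.018,-0.06,0,0,0,0],[0.158,-0.018,-0.13,0,0,0,0],[0.158,-0.018,-0.18,0,0,0,0],[0.158,-0.018,-0.2,0,0,0,0],[0.158,-0.0105,-0.2,0,0,0,0],[0.158,-0.0105,-0.2,0,0,0,0]]}}

```text
time: 12.8
tool_pos: [0.4936, 0.1202, 0.0671]
tool_rot: [-0.0, 0.999, -0.043, 0.001]
contact_force: [0.3, -0.4, 0.3]
gripper_width: 0.996
```

```bash
python3 look.py w8
```

```text
12.8 [0.49356558 0.12024395 0.0670985 ] [-1.96471307e-04  9.99057113e-01 -4.34065973e-02  8.44328306e-04] 0.9959243857529689 [ 0.26029535 -0.3527218   0.32656329]
leg_pointer [382.4, 207.9] 0.71 [0.4936 0.0337 0.0225] along 0.0765
lug_outer [223.8, 265.7] 0.88 [0.4955 0.14   0.085 ] along 0.1826
index_tip [258.4, 266.3] 0.85 [0.4533 0.1265 0.0225] along 0.1655
lever_outer [327.6, 264.1] 0.74 [0.4931 0.0874 0.087 ] along 0.13
tcp along 0.16272722754012
```

View pics/w8.png

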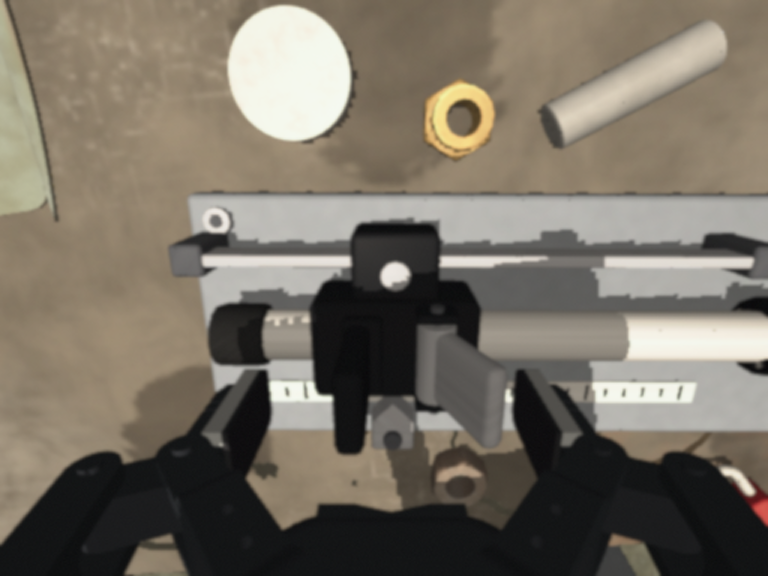

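Call:
{"op": "step_arm", "data": {"motion": [[0,-0.001,0,0,0,0,60],[0,-0.001,0,0,0,0,90],[0,-0.001,0,0,0,0,120],[0,-0.001,0,0,0,0,150],[0,-0.001,0,0,0,0,190],[0,-0.001,0,0,0,0,255],[0,-0.001,0,0,0,0,255],[0,-0.001,0,0,0,0,255],[0,-0.001,0,0,0,0,255],[0,-0.001,0,0,0,0,255]]}}

```text
time: 14.05
tool_pos: [0.4939, 0.1201, 0.0688]
tool_rot: [-0.001, 0.999, -0.044, 0.001]
contact_force: [-5.1, 2.9, 13.3]
gripper_width: 0.451
```

```bash
python3 look.py w9;python3 - <<'E'
from plant import eyes
from h import *
f=eyes.grab_frame("side")
cv2.imwrite("pics/side9.png",cv2.resize(f["pixels"][175:235,190:270,::-1],None,fx=10,fy=10,interpolation=cv2.INTER_CUBIC))
E
```

```text
14.05 [0.49391576 0.12013139 0.06876038] [-8.21492488e-04  9.99046104e-01 -4.36524823e-02  8.17745692e-04] 0.4511768236671613 [-5.13922153  2.88688019 13.26996741]
leg_pointer [410.0, 62.1] 0.24 [0.5887 0.0206 0.0225] along 0.0718
lug_outer [223.7, 262.7] 0.55 [0.4966 0.1401 0.085 ] along 0.1827
index_tip [257.1, 263.0] 0.86 [0.4556 0.1273 0.0225] along 0.1665
tcp along 0.162645564529987
```

View pics/w9.png

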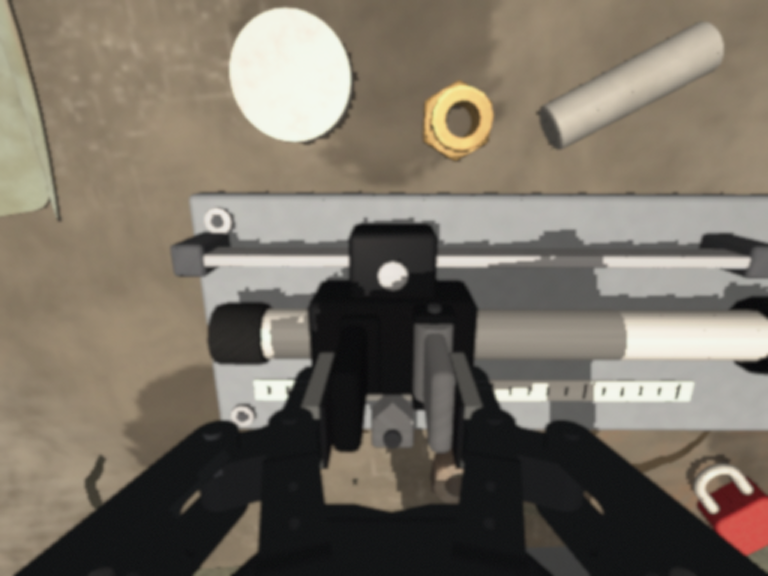

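View pics/side9.png

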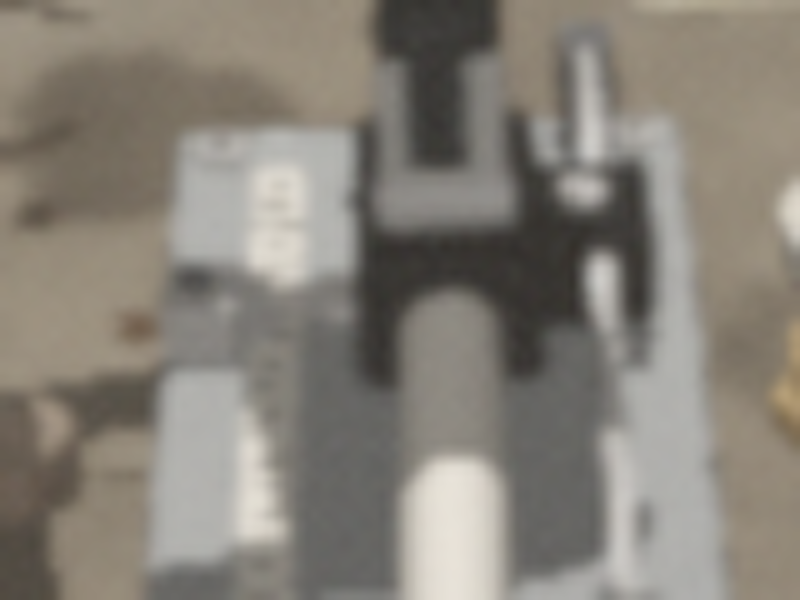

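The lever is upright. Corrected for height, the collar middle is at about column 391 and the nose at 391, so it's still on the mark. I'll take off the upward load and let it settle.

Call:
{"op": "step_arm", "data": {"motion": [[0,0,0.003,0,0,0,255],[0,0,0.003,0,0,0,255],[0,0,0.003,0,0,0,255],[0,0,0.003,0,0,0,255],[0,0,0.003,0,0,0,255]]}}

```text
time: 14.85
tool_pos: [0.4938, 0.1197, 0.0688]
tool_rot: [-0.001, 0.999, -0.044, 0.001]
contact_force: [-1.4, 2.5, 6.5]
gripper_width: 0.457
```

```bash
python3 look.py w10; python3 - <<'E'
import cv2
im=cv2.imread("pics/w10.png")[200:500,240:560]
cv2.imwrite("pics/w10c.png",cv2.resize(im,None,fx=2,fy=2))
E
```

```text
14.85 [0.49383785 0.119731   0.06880293] [-5.50576300e-04  9.99043651e-01 -4.37068076e-02  1.09323364e-03] 0.45672478626588076 [-1.38584914  2.50305036  6.51706511]
lug_outer [222.4, 261.3] 0.74 [0.4974 0.1402 0.085 ] along 0.183
index_tip [257.7, 265.7] 0.69 [0.4531 0.1267 0.0225] along 0.1656
lever_outer [302.1, 266.9] 0.67 [0.4918 0.0995 0.087 ] along 0.1419
tcp along 0.1622399191903443
```

View pics/w10c.png

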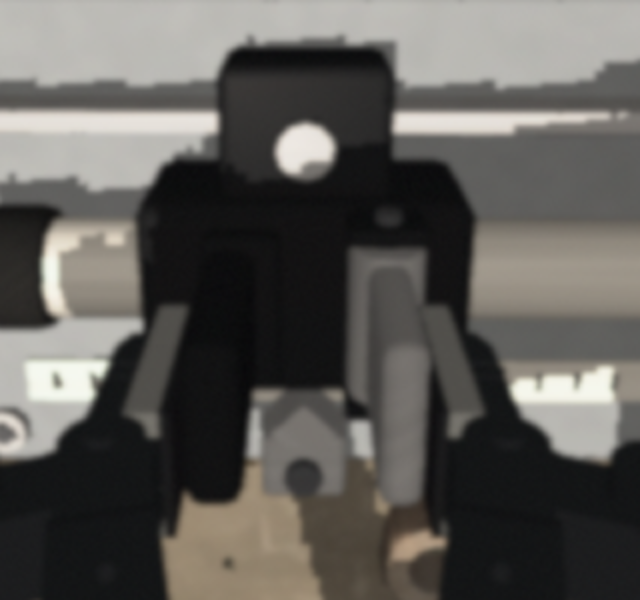

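```bash
python3 -c "
from plant import manip,monitor
print(manip.job_done()); s=monitor.state(); print(s['time'],s['gripper_width'],s['contact_force'])"
```

```text
the job is handed in; nothing more can be done
None
the job is handed in; nothing more can be done
```

The leg is on the mark and the gripper is holding the lever closed against the lug. I handed the job in at about 15 s; no verdict came back.

1. **Slide:** I straddled the lug and lever from above with the gripper open. I then pushed the leg out slowly, about 84 mm, until it was on the mark. The lever stayed open.
2. **Check on the mark:** I lifted clear and looked. In the wrist picture the pointer tip and the index nose lined up to within about 1 mm.
3. **Squeeze:** I went back down centred on the mark, closed the gripper and held.

**Last checks:**
- **Lever:** it stands upright. The lug and lever outer faces measured about 41 mm apart, against 40 mm when closed.
- **Position:** after correcting for height, the collar's middle still lined up with the nose to about 1 mm. The pointer tip itself was hidden behind the lug in this view.
- **Bystanders:** no contact was seen with any of the loose parts. The last views did not show all of them.

**What disagreed or went unmeasured:**
- The network's position estimates for the index differed from my own pixel readings by 3–5 mm, so I relied on pointer and nose seen in the same picture.
- Closing the lever put about 13 N of upward load on the tool. Raising the commanded pose 1.5 mm brought that down to 6.5 N.
- I did not read the finger forces or the lever angle directly.

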